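# Charge the grinding jar with its steel balls

### The job

Load the open steel grinding jar with its four balls: pick up the small ball scoop by its upright black grip, bring its lip over the jar's mouth and down to within about 2 cm above the rim, and only then tip it slowly so that all four balls roll into the jar and none bounces out. Then stand the empty scoop level on the worktop and let go, leaving the jar and everything else where it stands.

Things in the scene. Friction and masses are not known exactly. Their poses are not given: they have to be found in the camera images.
- scoop: Steel ball scoop, open at top and front, 0.22 kg. Origin: under the middle of the pan, at worktop level when it stands; x to the lip, z up. Pan 45 mm wide, x -42 (back wall) to +50 (lip), walls 24 high, 2.5 thick. Floor 3 mm, level from x -40 to +25, then a 22 degree ramp up to the lip: the balls stay in when level and roll out only when it is tipped nose down well over 22 degrees (35 to 45).
- scoop_lip (a point): Middle of the upper edge of the pouring lip, at x +50, y 0, z +13 mm in the scoop; the lip is 45 mm wide outside, 40 mm between the side walls, 3 mm thick. Tipped nose down by 22 to 50 degrees, the lip is the lowest part of the scoop.
- scoop_grip (a point): Point to hold in the upright black grip behind the back wall, at x -53.5, y 0, z +52 mm in the scoop. The grip is a square-edged post 22 mm (scoop x) by 16 mm (scoop y), from z 0 to 70 mm, above the pan walls on all sides here. Axes as the scoop's.
- jar: Grinding jar of a ball mill: open, heavy (about 0.7 kg) round steel jar, outside diameter 78 mm, height 50 mm, wall 4 mm (inside diameter 70 mm), bottom 5 mm. Origin: centre of its underside, z up. Too wide to be grasped; it stands loose on the worktop.
- ball_0_center (a point): Centre of one of four equal steel grinding balls, 14 mm diameter, 11.5 g, which lie loose in the scoop at the start.
- ball_1_center (a point): Centre of one of four equal steel grinding balls, 14 mm diameter, 11.5 g, which lie loose in the scoop at the start.
- ball_2_center (a point): Centre of one of four equal steel grinding balls, 14 mm diameter, 11.5 g, which lie loose in the scoop at the start.
- ball_3_center (a point): Centre of one of four equal steel grinding balls, 14 mm diameter, 11.5 g, which lie loose in the scoop at the start.
- beaker: Bystander: clear empty beaker, 48 mm diameter, 57 mm high, narrower and taller than the jar. Origin: centre of its underside.
- bottle_a: Bystander: capped bottle, 56 mm diameter, 107 mm high. Origin: centre of its underside.
- bottle_b: Bystander: capped bottle, 56 mm diameter, 107 mm high. Origin: centre of its underside.
- timer: Bystander: small white bench timer, 33 x 52 x 47 mm high. Origin: centre of its underside.
- small_dish: Bystander: white porcelain evaporating dish, 46 mm diameter, 20 mm high. Origin: centre of its underside.
There are look-alikes about, which are no part of the job. Leave any green or purple look-alike of the scoop alone.

How it is judged:
On the way:
1. the scoop is tipped nose down by more than 22 degrees with its lip over the jar's mouth and low above the rim (angle between scoop's own z axis and vertical above 0.38 rad and horizontal distance between scoop_lip and jar below 0.045 m and z of scoop_lip in the frame of jar below 0.085 m), for 0.2 s.
At the end, for the whole second after the job is handed in: All four balls lie inside the jar, below its rim; the jar stands upright within 40 mm of where it was; the scoop stands level (within 7 degrees) on the worktop, released and at rest (horizontal distance between each of ball_0_center, ball_1_center, ball_2_center, ball_3_center and jar below 0.034 m and z of each of ball_0_center, ball_1_center, ball_2_center, ball_3_center in the frame of jar below 0.045 m and height (world z) of scoop below 0.008 m and angle between scoop's own z axis and vertical below 0.12 rad and linear speed of each of scoop, jar below 0.02 m/s and angle between jar's own z axis and vertical below 0.1 rad and distance of jar from where it was at the start of the episode below 0.04 m); the robot touches nothing.
It fails at once if the scoop is tipped by more than 20 degrees while its lip is more than 40 mm above the jar's rim and a ball is not yet in the jar (angle between scoop's own z axis and vertical above 0.35 rad and z of scoop_lip in the frame of jar above 0.09 m and z of any of ball_0_center, ball_1_center, ball_2_center, ball_3_center in the frame of jar above 0.045 m).
It fails at once if the jar is tipped over (angle between jar's own z axis and vertical above 0.5 rad).
It fails at once if a bystander is shifted by more than 40 mm (distance of any of beaker, bottle_a, bottle_b, timer, small_dish from where it was at the start of the episode above 0.04 m).
It also fails if it takes over 58 s, if anything falls off the work surface, if the arm or the gripper's body presses on something with over 40 N, if the wrist force passes 120 N, or if a joint passes its speed limit or range.

### The arm

A 6-joint arm with a two-finger parallel gripper is mounted at the origin on a cart in front of the work surface, level with it; the furniture and walls round the work are solid. World frame = base frame: x ahead of the robot, y to its left, z up, the work surface at z = 0. Lengths are in m, angles in rad, forces in N, time in s.
With the tool pointing down it reaches from about 0.3 to 0.875 m from the base axis. Payload 6.4 kg.
Tool frame: the origin (TCP) lies midway between the tips of the shut fingers; the grasp point (between the pads) lies 19 mm behind it; z points along the fingers, y is the line along which they close (so a half turn about z gives the same grasp; the last joint's range is limited). The gripper opens to 85 mm and grips with 20 to 120 N. Pads are 22 mm wide; open, the fingers measure 114 mm over their backs; the gripper's body (76 mm by 85 mm) begins 54 mm behind the grasp point. The pads swing forward as they close: fully open they stand 13 mm farther back than shut.
Start: joints at [0.959, 0.181, 1.607, -0, 1.354, -0.206], TCP at [0.227, 0.528, 0.231] pointing down, gripper open.
Joint ranges: [-2.99, 2.99], [-0.89, 2.07], [0.3, 2.58], [-1.14, 4.28], [0, 2.63], [-3.12, 3.12]. Speed limits (rad/s): [2.57, 2.57, 3.01, 3.14, 3.14, 3.14].

### API

Orientations are given as a unit quaternion [w, x, y, z].
In Python, from bench import ctrl gives the robot as it stands. The module is installed in compiled form; this text tells all that it offers.
- The arm moves only by the tool move_arm, never from a script. Its argument "plan" is one flat list of numbers, 6 for each row, row after row: the shift along the world's x, y, z in units of 50 mm (1.0 is 50 mm), then the turn, a rotation vector about the world's x, y, z in rad. A call has 1 to 10 rows; each row is the pose to reach, as a shift and turn from the pose commanded when the call began; what a row does not reach only later rows make up. A row lasts 1/8 s, in which the tool goes at most 62.5 mm and 10.7 degrees, less where a joint would pass 70% of its speed; a pose out of reach is approached as far as the arm can. A call with a gripper value outside its range is refused whole. "grip" is the finger opening in mm, from 0 to 85.4, set as the call begins (left out, the last holds). The fingers move at their own pace and stop on an object; the grip force is fixed at half the most. Time passes only in rows, so rows that repeat a pose let the fingers close. It gives the time, the measured TCP pose, the force, the opening and the grip force at its end, in the units of the state.
- ctrl.get_obs(): the state, without advancing time (a new reading comes with each control period).
- ctrl.camera(name): name is "scene" or "top"; returns a dict with "pixels" (384x512x3 uint8, red, green, blue), "fx", "fy", "cx", "cy" (pixels), "origin" and "attitude" of the camera in the world. Camera axes: x right, y down, z forward; pixel columns grow to the right and rows downward; lengths in m; the calibration is good to about 2 mm. A picture is of the moment at which its call begins. There is no depth.
- ctrl.hand_in(): hands the job in; it is judged then, once.
The state is a dict: "time_s": time; "q": joint angles; "dq": joint speeds; "joint_efforts": joint torques, N m; "eef_pos": TCP position; "eef_rot": TCP orientation; "wrist_force": force on the tool from outside, world axes, zero at the start; "torque": the same for the moment, N m; "opening": opening from 0.0 (shut) to 1.0 (fully open); "grasp_force": force on a finger pad.
Only numpy, scipy, OpenCV 4.12 (cv2) and the standard library are available. Lean on these libraries where they do the work, as an engineer would, in place of code of your own. Each camera call takes 0.05 s, during which the arm holds its last target. There are 200 camera calls.

## Working session

There is one attempt and no reset: what is moved stays moved. The work goes in short steps, Python scripts to look and compute and a tool call to move; the robot and the scene stay as the last step left them, time stands still between calls to the robot, and variables do not carry over. Pictures are saved under pics/ and viewed, at most 10 in all, crops included, and the job is handed in when it is done.

Besides the shell and the picture viewer there is one more tool, called after "Emit:" by a JSON object that holds its "method" and its "body". move_arm: Moves the arm, as the interface text tells. Its arguments: {"type":"object","properties":{"plan":{"type":"array"},"grip":{"type":"number"}},"required":["plan"]}

```bash
mkdir -p pics; cat > h.py <<'E'
import numpy as np, cv2
from scipy.spatial.transform import Rotation as R
from bench import ctrl
def rot(a):
    a=np.array(a,float)
    return a if a.shape==(3,3) else R.from_quat([a[1],a[2],a[3],a[0]]).as_matrix()
def snap(cam,name,crop=None,s=1):
    c=ctrl.camera(cam); im=c['pixels'][:,:,::-1]
    cv2.imwrite('pics/full_'+name,im)
    if crop: im=im[crop[1]:crop[3],crop[0]:crop[2]]
    cv2.imwrite('pics/'+name,cv2.resize(im,None,fx=s,fy=s,interpolation=cv2.INTER_CUBIC)); return c
def pix(c,u,v,z):
    d=rot(c['attitude'])@np.array([(u-c['cx'])/c['fx'],(v-c['cy'])/c['fy'],1]); o=np.array(c['origin'])
    return o+d*(z-o[2])/d[2]
def proj(c,p):
    q=rot(c['attitude']).T@(np.array(p)-c['origin']); return c['fx']*q[0]/q[2]+c['cx'],c['fy']*q[1]/q[2]+c['cy']
E
python3 - <<'E'
from h import *
for n in('scene','top'):
    c=snap(n,n+'0.png',None,1.5); print(n,c['origin'],c['attitude'],c['fx'],c['cx'],c['cy'])
print(ctrl.get_obs())
E
```

```text
scene [-0.12093018 -0.94230171  0.96020331] [-0.38188429  0.84964088 -0.33468836  0.14233224] 385.42171093227387 262.66398946158955 194.36028701555654
top [ 0.30755522 -0.15672741  1.33281753] [-0.05737475  0.71029115 -0.69777397  0.07284311] 439.1833171232759 250.13208042290506 190.14590390978046
{'time_s': 0.1, 'q': array([ 9.58689326e-01,  1.81486862e-01,  1.60789933e+00, -1.40523965e-05,
        1.35383182e+00, -2.06319694e-01]), 'dq': array([ 0.00028127, -0.00171372, -0.0017895 , -0.00023577, -0.00108397,
        0.00121307]), 'joint_efforts': array([ 1.61252701e-03, -4.45865822e+01, -3.52241063e+01, -1.17383725e-04,
        4.00205143e-03, -1.01165429e-05]), 'eef_pos': array([0.22667915, 0.52788429, 0.23046714]), 'eef_rot': array([-3.17060862e-04,  2.01502914e-01,  9.79487578e-01, -7.48308259e-04]), 'wrist_force': array([ 0.21214523,  0.2073476 , -0.40717264]), 'torque': array([-0.03271301, -0.00305399,  0.00727042]), 'grasp_force': 0.0, 'opening': 1.0019921034076338}
```

View pics/top0.png

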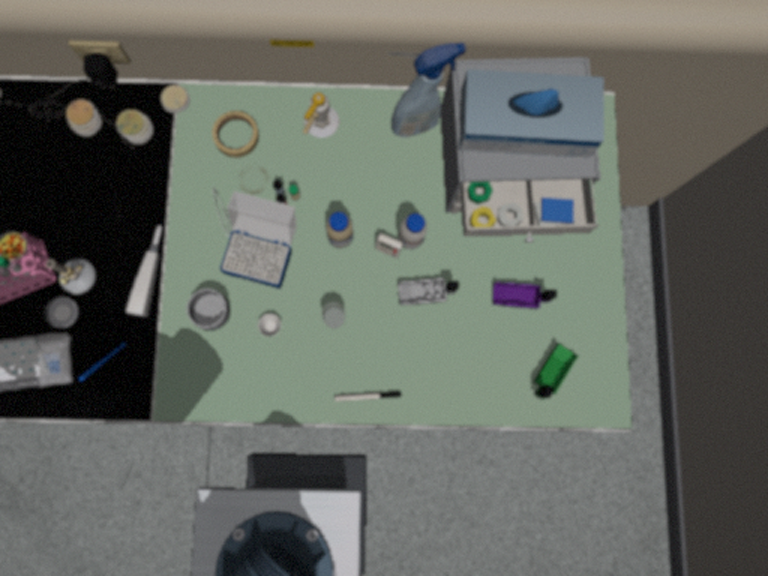

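View pics/scene0.png

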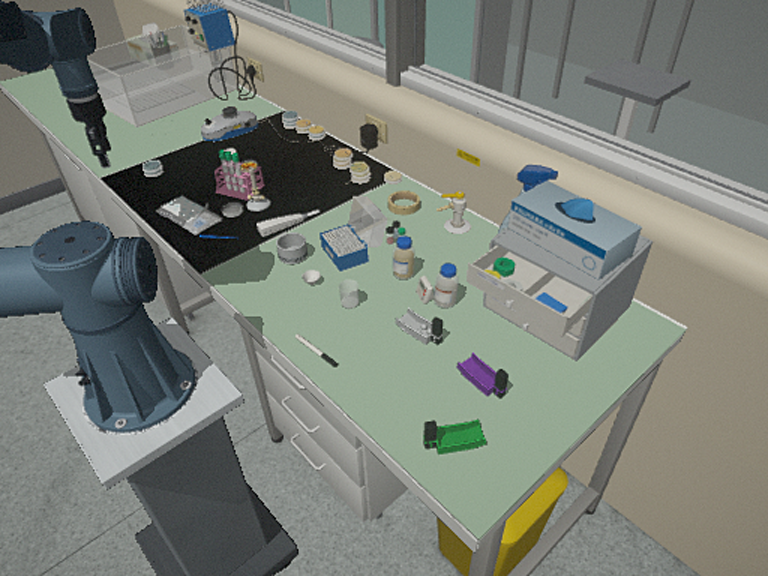

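Top view (1.5x): the steel scoop is at (425,290) with its black grip at (452,286). The purple scoop at (518,294) and the green one at (555,370) are look-alikes. The wide steel jar is at (209,308), while the clear beaker at (333,314) is narrower. The grey steel scoop with balls fits the description, so I'll confirm it in a crop.

```bash
python3 - <<'E'
from h import *
im=cv2.imread('pics/full_top0.png')
a=cv2.resize(im[170:220,255:315],None,fx=8,fy=8,interpolation=cv2.INTER_CUBIC)
b=cv2.resize(im[180:230,115:155],None,fx=8,fy=8,interpolation=cv2.INTER_CUBIC)
cv2.imwrite('pics/crop1.png',np.hstack([a,b[:, :]])[:, :800])
E
```

```text
(no output)
```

View pics/crop1.png

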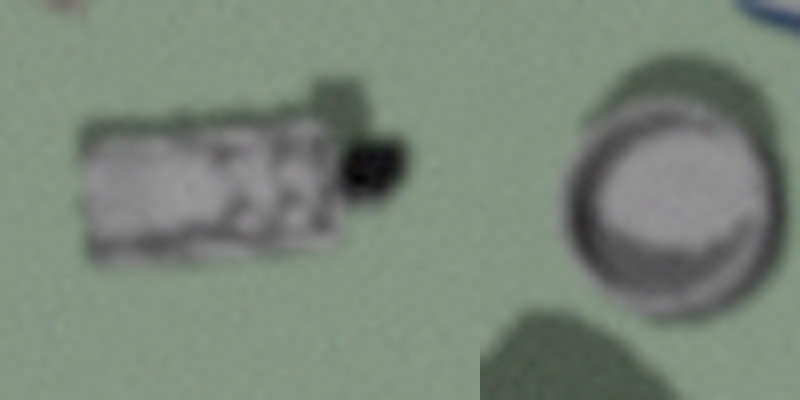

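The crop confirms it. The scoop is steel with balls at its back, the lip middle at full pixel (265.8,194.9) and the grip at (301.9,191). The jar's rim centre is at about (139.5,206).

```bash
python3 - <<'E'
from h import *
c=ctrl.camera('top'); s=ctrl.camera('scene')
P=lambda u,v,z:print(np.round(pix(c,u,v,z),4))
P(265.75,194.9,.018);P(301.9,191,.055);P(139.5,206.1,.045)
for u,v in((265.25,187.5),(266.25,202.25)):P(u,v,.02)
for n,u,v,z in(('beaker',333,314,.03),('bA',340,222,.09),('bB',415,223,.09),('timer',389,243,.03),('dish',269,323,.015)): print(n,np.round(pix(c,u/1.5,v/1.5,z),3))
# scene check: grip top (436,323)/1.5, jar rim centre (291,243)/1.5
print(pix(s,436/1.5,323/1.5,.07),pix(s,291/1.5,243/1.5,.05))
E
```

```text
[ 0.5393 -0.2314  0.018 ]
[ 0.5467 -0.3366  0.055 ]
[0.4938 0.1421 0.045 ]
[ 0.5619 -0.2296  0.02  ]
[ 0.5164 -0.233   0.02  ]
beaker [ 0.491 -0.1    0.03 ]
bA [ 0.664 -0.112  0.09 ]
bB [ 0.665 -0.258  0.09 ]
timer [ 0.639 -0.21   0.03 ]
dish [0.472 0.028 0.015]
[ 0.53907591 -0.3422934   0.07      ] [0.49065884 0.13718935 0.05      ]
```

Emit:
{"method": "move_arm", "body": {"plan": [6.35,-17.28,0,0,0,0.48,6.35,-17.28,0,0,0,0.48,6.35,-17.28,0,0,0,0.48,6.35,-17.28,0,0,0,0.48,6.35,-17.28,0,0,0,0.48,6.35,-17.28,0,0,0,0.48,6.35,-17.28,0,0,0,0.48,6.35,-17.28,0,0,0,0.48,6.35,-17.28,0,0,0,0.48,6.35,-17.28,0,0,0,0.48], "grip": 85}}

```text
time_s: 1.45
eef_pos: [0.4406, -0.0535, 0.2316]
eef_rot: [0.0, -0.037, 0.999, -0.0]
wrist_force: [0.2, 1.0, 1.8]
opening: 0.994
grasp_force: 0.0
```

Emit:
{"method": "move_arm", "body": {"plan": [2.06,-5.65,-1.0,0,0,0,2.06,-5.65,-1.0,0,0,0,2.06,-5.65,-1.0,0,0,0,2.06,-5.65,-1.0,0,0,0,2.06,-5.65,-1.0,0,0,0,2.06,-5.65,-2.4,0,0,0,2.06,-5.65,-2.4,0,0,0,2.06,-5.65,-2.4,0,0,0,2.06,-5.65,-2.4,0,0,0]}}

```text
time_s: 2.58
eef_pos: [0.5446, -0.3343, 0.1143]
eef_rot: [0.001, -0.038, 0.999, -0.001]
wrist_force: [-0.2, 0.2, 0.4]
opening: 0.995
grasp_force: 0.0
```

```bash
python3 - <<'E'
from h import *
c=snap('scene','s1.png',(235,160,335,260),6)
o=ctrl.get_obs();print(o['eef_pos'],o['eef_rot'],proj(c,o['eef_pos']),pix(c,290,215,.07))
E
```

```text
[ 0.54464519 -0.33439165  0.1143808 ] [ 0.0016082  -0.03755101  0.99929217 -0.00157846] (np.float64(290.59361752901884), np.float64(203.3901162957171)) [ 0.53859927 -0.33973014  0.07      ]
```

View pics/s1.png

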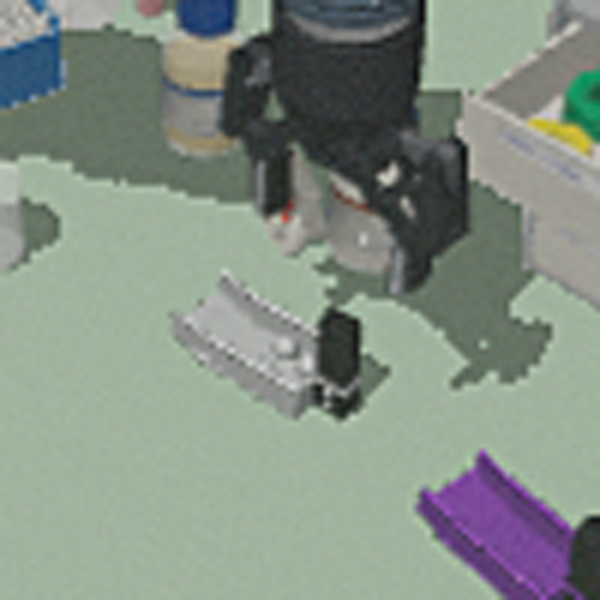

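The scoop sits clear below the open gripper, with its grip top at full pixel (291.5,213.8). That agrees with the estimate to a few mm, so I'm going down to grasp.

Emit:
{"method": "move_arm", "body": {"plan": [0,-0.06,-0.8,0,0,0,0,-0.06,-1.3,0,0,0,0,-0.06,-1.5,0,0,0,0,-0.06,-1.5,0,0,0,0,-0.06,-1.5,0,0,0]}}

```text
time_s: 3.25
eef_pos: [0.5442, -0.3376, 0.0382]
eef_rot: [0.001, -0.037, 0.999, -0.001]
wrist_force: [-0.5, 0.1, 0.2]
opening: 0.996
grasp_force: 0.0
```

Emit:
{"method": "move_arm", "body": {"plan": [0,0,0,0,0,0,0,0,0,0,0,0,0,0,0,0,0,0,0,0,0,0,0,0,0,0,0,0,0,0,0,0,0,0,0,0,0,0,0,0,0,0,0,0,0,0,0,0], "grip": 10}}

```text
time_s: 4.25
eef_pos: [0.5432, -0.3367, 0.0366]
eef_rot: [0.0, -0.037, 0.999, 0.0]
wrist_force: [-1.3, 3.2, 5.8]
opening: 0.245
grasp_force: 59.0
```

Gripped. Next I lift gently and check.

Emit:
{"method": "move_arm", "body": {"plan": [0,0,0.1,0,0,0,0,0,0.3,0,0,0,0,0,0.6,0,0,0,0,0,1.0,0,0,0,0,0,1.4,0,0,0,0,0,1.8,0,0,0,0,0,2.1,0,0,0,0,0,2.2,0,0,0,0,0,2.2,0,0,0]}}

```text
time_s: 5.38
eef_pos: [0.5432, -0.3369, 0.1464]
eef_rot: [0.0, -0.037, 0.999, -0.0]
wrist_force: [-0.7, -0.1, -2.7]
opening: 0.249
grasp_force: 58.6
```

```bash
python3 - <<'E'
from h import *
c=snap('scene','s2.png',(225,130,325,230),6)
o=ctrl.get_obs();p=o['eef_pos'];print(p,o['eef_rot'])
d=np.array([-.0744,.9972,0])
# predicted lip & pan back pixels in the crop, grip at TCP+19mm
for dx,dz in((.1035,-.039),(.0115,-.052),(0,0.018)):
    u,v=proj(c,p+[0,0,.019]+dx*d+np.array([0,0,dz])); print((u-225)*6,(v-130)*6)
E
```

```text
[ 0.54286779 -0.33658954  0.14580006] [-3.62678472e-04 -3.70967596e-02  9.99311556e-01  3.35446417e-04]
250.91690045388395 342.3407791459157
377.5869283489035 436.19927064900173
398.83861843213515 346.8123495758675
```

View pics/s2.png

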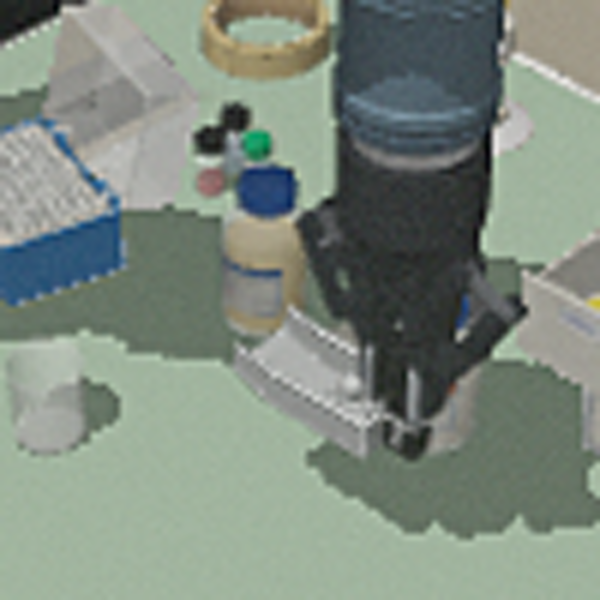

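The scoop hangs level with its balls, the lip at crop pixel (262,345) against (251,342) predicted. I'm carrying it smoothly to the jar.

Emit:
{"method": "move_arm", "body": {"plan": [-0.01,0.1,0,0,0,0,-0.04,0.36,0,0,0,0,-0.09,0.76,0,0,0,0,-0.15,1.26,0,0,0,0,-0.21,1.86,0,0,0,0,-0.28,2.46,0,0,0,0,-0.35,3.06,0,0,0,0,-0.42,3.66,0,0,0,0,-0.49,4.26,0,0,0,0,-0.56,4.86,0,0,0,0]}}

```text
time_s: 6.68
eef_pos: [0.5143, -0.0915, 0.1464]
eef_rot: [-0.0, -0.037, 0.999, 0.0]
wrist_force: [-0.4, -0.0, -2.7]
opening: 0.247
grasp_force: 58.7
```

Emit:
{"method": "move_arm", "body": {"plan": [-0.07,0.6,0,0,0,0,-0.13,1.14,0,0,0,0,-0.19,1.6,0,0,0,0,-0.23,1.94,0,0,0,0,-0.25,2.14,0,0,0,0,-0.26,2.24,0,0,0,0,-0.26,2.24,0,0,0,0,-0.26,2.24,0,0,0,0]}}

```text
time_s: 7.68
eef_pos: [0.5024, 0.0176, 0.1464]
eef_rot: [0.0, -0.037, 0.999, -0.0]
wrist_force: [0.2, -0.5, -2.9]
opening: 0.245
grasp_force: 58.7
```

```bash
cat > look.py <<'E'
from h import *
import sys
n,base=sys.argv[1],float(sys.argv[2])
J=np.array([.493,.140]); d=np.array([-.0744,.9972,0])
t=ctrl.camera('top'); s=ctrl.camera('scene'); p=ctrl.get_obs()['eef_pos']; print(p,ctrl.get_obs()['eef_rot'])
L=p+[0,0,-.020]+.1035*d; L[2]=p[2]-.0236; print('lip',L)
out=[]
for c,(x,y) in((t,(110,165)),(s,(155,120))):
    im=cv2.resize(c['pixels'][y:y+80,x:x+80,::-1],None,fx=5,fy=5,interpolation=cv2.INTER_CUBIC)
    f=lambda P:tuple(int(round(v)) for v in ((np.array(proj(c,P))-[x,y]+.5)*5))
    cv2.polylines(im,[np.array([f([J[0]+.039*np.cos(a),J[1]+.039*np.sin(a),.05]) for a in np.linspace(0,6.3,40)])],False,(0,0,255),1)
    cv2.circle(im,f(L),3,(0,255,255),-1); out.append(im)
cv2.imwrite('pics/'+n,np.hstack(out))
E
python3 look.py j1.png 0
```

```text
[0.50229593 0.01762061 0.14633975] [-2.66097692e-05 -3.67137371e-02  9.99325822e-01 -4.64136969e-05]
lip [0.49459553 0.12083081 0.12273975]
```

View pics/j1.png

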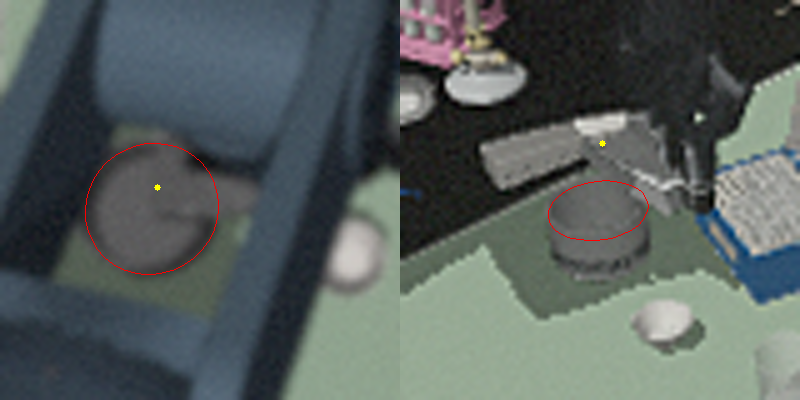

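The jar circle fits in both views (top pixels centred at (152,208), scene at (600,210)), and the lip sits at its near half. I'm lowering to about 2 cm over the rim.

Emit:
{"method": "move_arm", "body": {"plan": [0,0.02,-0.1,0,0,0,0,0.02,-0.3,0,0,0,0,0.02,-0.6,0,0,0,0,0.02,-0.85,0,0,0,0,0.02,-1.0,0,0,0,0,0.02,-1.06,0,0,0,0,0.02,-1.06,0,0,0,0,0.02,-1.06,0,0,0]}}

```text
time_s: 8.78
eef_pos: [0.5026, 0.0191, 0.0938]
eef_rot: [0.0, -0.037, 0.999, -0.0]
wrist_force: [0.4, -0.6, -3.1]
opening: 0.252
grasp_force: 58.7
```

```bash
python3 look.py j2.png 0; python3 - <<'E'
from h import *
p=ctrl.get_obs()['eef_pos']; d=np.array([-.0744,.9972,0]); y=np.array([-.9972,-.0744,0])
L=p+.1035*d; L[2]=p[2]-.0236
for i,a in enumerate([4,8,12,15,18,20,22,24,26,28,30,32,34,36,38,40,42,44,46]):
    M=R.from_rotvec(y*np.radians(a)); z=-.005*min(1,a/20)
    s=(M.apply(p-L)+L-p+[0,0,z])/.05; print(a,np.round(s,3),np.round(y*np.radians(a),3))
E
```

```text
[0.50256319 0.01905425 0.09382428] [ 4.50151324e-04 -3.70979296e-02  9.99311526e-01 -1.21661755e-04]
lip [0.49486279 0.12226445 0.07022428]
4 [-0.003  0.038  0.123] [-0.07  -0.005  0.   ]
8 [-0.006  0.086  0.243] [-0.139 -0.01   0.   ]
12 [-0.011  0.143  0.36 ] [-0.209 -0.016  0.   ]
15 [-0.014  0.192  0.445] [-0.261 -0.019  0.   ]
18 [-0.018  0.246  0.527] [-0.313 -0.023  0.   ]
20 [-0.021  0.285  0.579] [-0.348 -0.026  0.   ]
22 [-0.024  0.327  0.641] [-0.383 -0.029  0.   ]
24 [-0.028  0.37   0.701] [-0.418 -0.031  0.   ]
26 [-0.031  0.415  0.76 ] [-0.453 -0.034  0.   ]
28 [-0.035  0.463  0.817] [-0.487 -0.036  0.   ]
30 [-0.038  0.512  0.872] [-0.522 -0.039  0.   ]
32 [-0.042  0.563  0.925] [-0.557 -0.042  0.   ]
34 [-0.046  0.616  0.977] [-0.592 -0.044  0.   ]
36 [-0.05   0.671  1.027] [-0.627 -0.047  0.   ]
38 [-0.054  0.727  1.074] [-0.661 -0.049  0.   ]
40 [-0.059  0.785  1.12 ] [-0.696 -0.052  0.   ]
42 [-0.063  0.845  1.164] [-0.731 -0.055  0.   ]
44 [-0.068  0.906  1.205] [-0.766 -0.057  0.   ]
46 [-0.072  0.969  1.245] [-0.801 -0.06   0.   ]
```

View pics/j2.png

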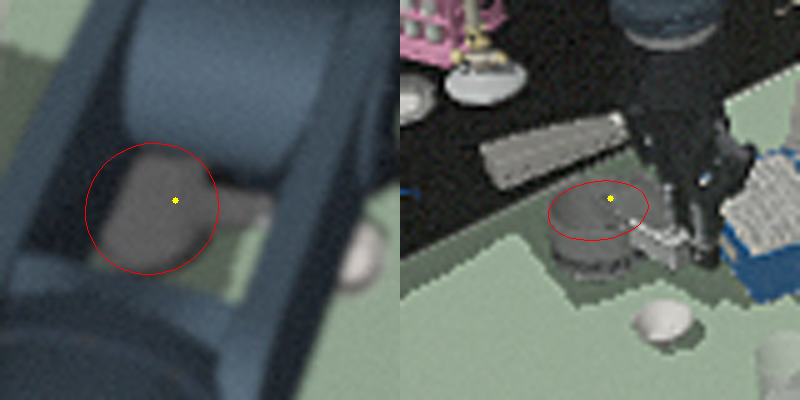

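The lip lies inside the jar's mouth, at the near half (about (610,198) in the scene crop), 2 cm above the rim. I'm tipping slowly about the lip.

Emit:
{"method": "move_arm", "body": {"plan": [-0.003,0.038,0.123,-0.07,-0.005,0,-0.006,0.086,0.243,-0.139,-0.01,0,-0.011,0.143,0.36,-0.209,-0.016,0,-0.014,0.192,0.445,-0.261,-0.019,0,-0.018,0.246,0.527,-0.313,-0.023,0,-0.021,0.285,0.579,-0.348,-0.026,0,-0.024,0.327,0.641,-0.383,-0.029,0,-0.026,0.348,0.671,-0.4,-0.03,0,-0.028,0.37,0.701,-0.418,-0.031,0,-0.028,0.37,0.701,-0.418,-0.031,0]}}

```text
time_s: 10.12
eef_pos: [0.5008, 0.0378, 0.1284]
eef_rot: [0.008, -0.036, 0.977, -0.208]
wrist_force: [-0.0, 0.7, -3.7]
opening: 0.246
grasp_force: 59.1
```

```bash
python3 - <<'E'
from h import *
o=ctrl.get_obs();p=o['eef_pos'];M=R.from_matrix(rot(o['eef_rot'])); L0=np.array([.49486,.12226,.06522]); y=np.array([-.9972,-.0744,0])
d=np.array([-.0744,.9972,0]); 
M0=R.from_matrix(rot([0,-.0371,.9993,0])); D=M*M0.inv(); print(p,np.degrees(D.as_rotvec()))
off=D.apply(np.array([.1035*d[0],.1035*d[1],-.0236])); print('lip',p+off)
for a in [2,4,6,8,10,12,14,16,18,20,22]:
    s=(R.from_rotvec(y*np.radians(a)).apply(-off)+off)/.05; print(a,np.round(s,3),np.round(y*np.radians(a),3))
E
```

```text
[0.50080727 0.03781867 0.12840483] [-2.39439097e+01 -1.77645212e+00  1.37612782e-02]
lip [0.49445702 0.12252045 0.0647347 ]
2 [-0.003  0.045  0.059] [-0.035 -0.003  0.   ]
4 [-0.007  0.093  0.115] [-0.07  -0.005  0.   ]
6 [-0.011  0.142  0.171] [-0.104 -0.008  0.   ]
8 [-0.014  0.193  0.224] [-0.139 -0.01   0.   ]
10 [-0.018  0.246  0.276] [-0.174 -0.013  0.   ]
12 [-0.022  0.301  0.325] [-0.209 -0.016  0.   ]
14 [-0.027  0.358  0.373] [-0.244 -0.018  0.   ]
16 [-0.031  0.416  0.419] [-0.278 -0.021  0.   ]
18 [-0.035  0.475  0.463] [-0.313 -0.023  0.   ]
20 [-0.04   0.536  0.504] [-0.348 -0.026  0.   ]
22 [-0.045  0.599  0.544] [-0.383 -0.029  0.   ]
```

Emit:
{"method": "move_arm", "body": {"plan": [-0.003,0.045,0.059,-0.035,-0.003,0,-0.007,0.093,0.115,-0.07,-0.005,0,-0.011,0.142,0.171,-0.104,-0.008,0,-0.014,0.193,0.224,-0.139,-0.01,0,-0.018,0.246,0.276,-0.174,-0.013,0,-0.022,0.301,0.325,-0.209,-0.016,0,-0.027,0.358,0.373,-0.244,-0.018,0,-0.031,0.416,0.419,-0.278,-0.021,0,-0.031,0.416,0.419,-0.278,-0.021,0,-0.031,0.416,0.419,-0.278,-0.021,0]}}

```text
time_s: 11.38
eef_pos: [0.4992, 0.0584, 0.1493]
eef_rot: [0.013, -0.035, 0.939, -0.342]
wrist_force: [-1.0, -0.1, -2.2]
opening: 0.247
grasp_force: 59.3
```

Emit:
{"method": "move_arm", "body": {"plan": [-0.005,0.06,0.042,-0.035,-0.003,0,-0.01,0.12,0.083,-0.07,-0.005,0,-0.01,0.12,0.083,-0.07,-0.005,0,-0.01,0.12,0.083,-0.07,-0.005,0,-0.01,0.12,0.083,-0.07,-0.005,0,-0.01,0.12,0.083,-0.07,-0.005,0,-0.01,0.12,0.083,-0.07,-0.005,0,-0.01,0.12,0.083,-0.07,-0.005,0]}}

```text
time_s: 12.38
eef_pos: [0.4988, 0.0644, 0.1536]
eef_rot: [0.014, -0.034, 0.927, -0.374]
wrist_force: [0.2, -0.1, -2.1]
opening: 0.246
grasp_force: 59.4
```

```bash
python3 - <<'E'
from h import *
snap('scene','s3.png',(165,125,245,205),7)
E
```

```text
(no output)
```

View pics/s3.png

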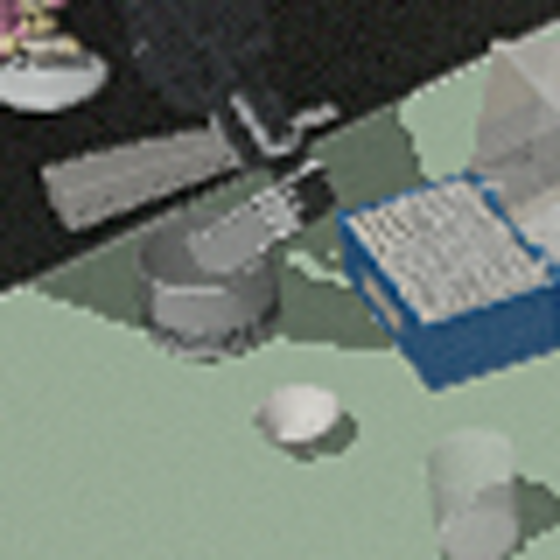

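The scoop is empty: its weight fell from 2.9 to 2.1 N, and no ball shows outside the jar (crop (210,290)). I'm tipping it back level about the lip.

Emit:
{"method": "move_arm", "body": {"plan": [0.015,-0.121,-0.035,0.07,0.005,0,0.02,-0.235,-0.08,0.139,0.01,0,0.03,-0.343,-0.13,0.209,0.016,0,0.04,-0.443,-0.19,0.279,0.021,0,0.045,-0.536,-0.3,0.348,0.026,0,0.05,-0.621,-0.37,0.418,0.031,0,0.06,-0.714,-0.46,0.505,0.038,0,0.065,-0.82,-0.65,0.627,0.047,0,0.072,-0.906,-0.85,0.766,0.057,0,0.072,-0.906,-0.5,0.766,0.057,0]}}

```text
time_s: 13.68
eef_pos: [0.5007, 0.017, 0.1274]
eef_rot: [-0.002, -0.035, 0.999, 0.0]
wrist_force: [-0.0, 0.3, -2.6]
opening: 0.248
grasp_force: 59.8
```

Emit:
{"method": "move_arm", "body": {"plan": [0,0,0.4,0,0,0,0,0,0.5,0,0,0,0,0,0.5,0,0,0,0,0,0.5,0,0,0]}}

```text
time_s: 14.18
eef_pos: [0.5018, 0.0197, 0.153]
eef_rot: [-0.001, -0.038, 0.999, -0.0]
wrist_force: [-0.1, -0.3, -2.8]
opening: 0.245
grasp_force: 59.8
```

The force reads -2.8 N again, so I'm checking the scoop and jar for balls.

Emit:
{"method": "move_arm", "body": {"plan": [0,0,0,0,0,0,0,0,0,0,0,0]}}

```text
time_s: 14.42
eef_pos: [0.5021, 0.0192, 0.1531]
eef_rot: [-0.0, -0.037, 0.999, 0.0]
wrist_force: [0.2, -0.4, -3.0]
opening: 0.247
grasp_force: 59.8
```

```bash
python3 - <<'E'
from h import *
c=ctrl.camera('scene')['pixels'][:,:,::-1]; t=ctrl.camera('top')['pixels'][:,:,::-1]
f=lambda im,x,y:cv2.resize(im[y:y+60,x:x+60],None,fx=6.6,fy=6.6,interpolation=cv2.INTER_CUBIC)
cv2.imwrite('pics/s4.png',np.hstack([f(c,175,125),f(t,115,175)])); print(ctrl.get_obs()['wrist_force'])
E
```

```text
[ 0.34807589  0.25247556 -2.37623631]
```

View pics/s4.png

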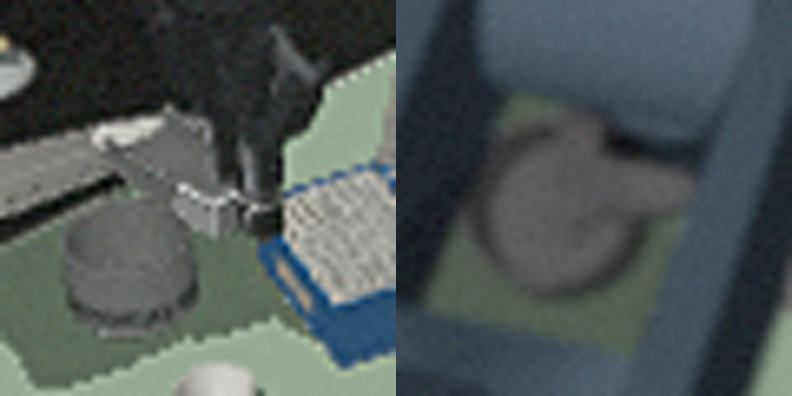

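```bash
python3 - <<'E'
from h import *
F=[]
for i in range(30): ctrl.camera('top'); F.append(ctrl.get_obs()['wrist_force'])
F=np.array(F); print(F.mean(0),F.std(0)/30**.5)
E
```

```text
[ 0.09214329 -0.11835465 -2.36305411] [0.06441362 0.08114542 0.0897707 ]
```

The mean of 2.36 N is close to the empty 2.16 N, but that isn't decisive. I'm carrying it back to the lit, free starting spot for a clear look.

Emit:
{"method": "move_arm", "body": {"plan": [0.01,-0.1,0,0,0,0,0.05,-0.4,0,0,0,0,0.1,-0.85,0,0,0,0,0.16,-1.4,0,0,0,0,0.23,-2.0,0,0,0,0,0.3,-2.6,0,0,0,0,0.37,-3.2,0,0,0,0,0.44,-3.8,0,0,0,0,0.51,-4.4,0,0,0,0,0.58,-5.0,0,0,0,0]}}

```text
time_s: 17.27
eef_pos: [0.5311, -0.2331, 0.1535]
eef_rot: [0.0, -0.037, 0.999, -0.0]
wrist_force: [0.9, -0.3, -1.7]
opening: 0.245
grasp_force: 59.9
```

Emit:
{"method": "move_arm", "body": {"plan": [0.07,-0.6,0,0,0,0,0.13,-1.1,0,0,0,0,0.18,-1.5,0,0,0,0,0.22,-1.85,0,0,0,0,0.24,-2.05,0,0,0,0,0.24,-2.12,0,0,0,0,0.24,-2.12,0,0,0,0,0.24,-2.12,0,0,0,0]}}

```text
time_s: 18.27
eef_pos: [0.5434, -0.3361, 0.1535]
eef_rot: [-0.0, -0.037, 0.999, 0.0]
wrist_force: [-0.2, -0.6, -2.3]
opening: 0.244
grasp_force: 59.8
```

```bash
python3 - <<'E'
from h import *
s=ctrl.camera('scene')['pixels'][:,:,::-1]; t=ctrl.camera('top')['pixels'][:,:,::-1]
s2=cv2.imread('pics/full_s2.png'); t0=cv2.imread('pics/full_top0.png')
f=lambda im,x,y:cv2.resize(im[y:y+42,x:x+55],None,fx=7,fy=7,interpolation=cv2.INTER_CUBIC)
cv2.imwrite('pics/s5.png',np.vstack([np.hstack([f(s2,255,172),f(s,255,172)]),np.hstack([f(s,165,145),f(t,113,184)])]))
E
```

```text
(no output)
```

View pics/s5.png

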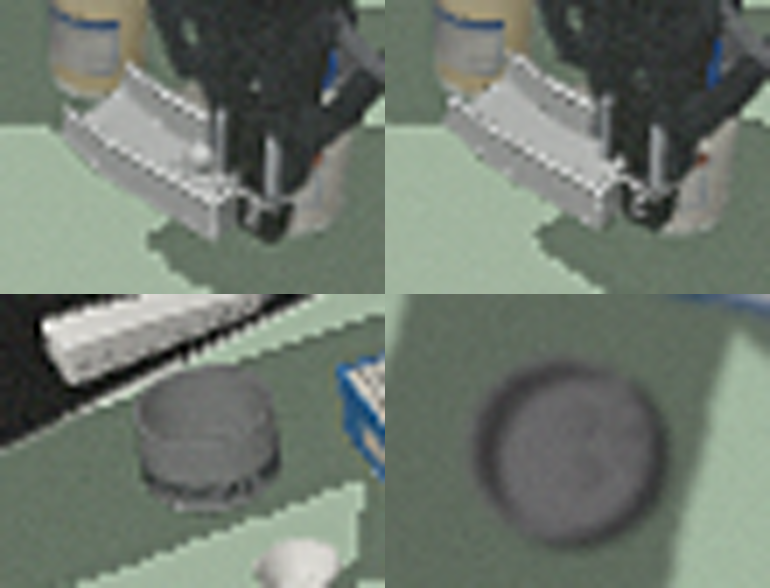

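Comparing the pan before (top left) and now (top right), the ball bump at (200,155) is gone, so the scoop is empty. No balls lie around the jar. I'm setting it down.

Emit:
{"method": "move_arm", "body": {"plan": [0,0,-0.3,0,0,0,0,0,-0.8,0,0,0,0,0,-1.3,0,0,0,0,0,-1.7,0,0,0,0,0,-2.0,0,0,0,0,0,-2.2,0,0,0,0,0,-2.28,0,0,0,0,0,-2.32,0,0,0,0,0,-2.33,0,0,0,0,0,-2.33,0,0,0]}}

```text
time_s: 19.62
eef_pos: [0.5436, -0.3371, 0.0376]
eef_rot: [0.0, -0.037, 0.999, -0.0]
wrist_force: [0.4, 0.0, -2.8]
opening: 0.246
grasp_force: 59.8
```

Emit:
{"method": "move_arm", "body": {"plan": [0,0,-0.02,0,0,0,0,0,-0.03,0,0,0,0,0,-0.03,0,0,0,0,0,-0.03,0,0,0]}}

```text
time_s: 20.12
eef_pos: [0.5437, -0.3371, 0.0366]
eef_rot: [0.0, -0.037, 0.999, -0.0]
wrist_force: [-1.1, 1.1, 4.4]
opening: 0.25
grasp_force: 60.8
```

It's touching the worktop (+4.4 N). I'm releasing and going up.

Emit:
{"method": "move_arm", "body": {"plan": [0,0,0,0,0,0,0,0,0,0,0,0,0,0,0,0,0,0,0,0,0,0,0,0,0,0,0,0,0,0,0,0,0,0,0,0,0,0,0,0,0,0], "grip": 85}}

```text
time_s: 21.0
eef_pos: [0.5433, -0.3368, 0.0355]
eef_rot: [-0.0, -0.037, 0.999, 0.0]
wrist_force: [-0.1, -0.6, -0.5]
opening: 1.001
grasp_force: 0.0
```

Emit:
{"method": "move_arm", "body": {"plan": [0,0,0.2,0,0,0,0,0,0.8,0,0,0,0,0,1.5,0,0,0,0,0,2.5,0,0,0,0,0,3.5,0,0,0,0,0,4.0,0,0,0,-1,1,4.0,0,0,0,-2,1,4.0,0,0,0,-3,1,4.0,0,0,0,-3,1,4.0,0,0,0]}}

```text
time_s: 22.25
eef_pos: [0.3911, -0.2865, 0.2362]
eef_rot: [-0.0, -0.036, 0.999, -0.0]
wrist_force: [0.1, -0.7, 0.2]
opening: 0.999
grasp_force: 0.0
```

```bash
python3 - <<'E'
from h import *
c=snap('top','end.png'); g=cv2.cvtColor(c['pixels'],cv2.COLOR_RGB2GRAY); g0=cv2.imread('pics/full_top0.png',0)
# contrast on the jar's floor and coarse dump, smoothed against noise
print(g0[198:213:2,131:150:2]);print(g[198:213:2,131:150:2])
# black grip centroid then and now
for G in(g0,g):
    m=G[175:205,292:312]<45; v,u=np.nonzero(m); print(u.mean()+292,v.mean()+175,m.sum())
E
```

```text
[[ 80 100 130 141 143 143 144 140 134  84]
 [100 138 145 147 143 141 145 145 143 113]
 [126 145 146 143 142 143 143 143 144 127]
 [141 143 144 143 144 145 142 142 139 130]
 [137 143 144 144 141 148 144 142 140 129]
 [110 131 142 145 145 144 142 138 107 110]
 [ 85  91 110 122 124 129 115  99 103 104]
 [ 78  83  84  84  80  90  86  93 113  85]]
[[ 62  71  87  90  98  97  94  92  87  70]
 [ 73  92  97  97  93  91  93  93  92  79]
 [ 88 101  97  97  93  93  90  89  93  83]
 [ 97  95  98 100  94  87  95  91  89  80]
 [100  99  97  99  97  95  97  98  96  90]
 [ 98  98  99  98  92  90  87  94  92  81]
 [ 96  99  99  98  94  92  88  97  96  81]
 [ 94  97  98  99 100  89  99 101  89  64]]
300.7837837837838 190.45945945945945 37
300.4 189.4 15
```

```bash
python3 - <<'E'
from h import *
G=np.mean([cv2.cvtColor(ctrl.camera('top')['pixels'],cv2.COLOR_RGB2GRAY).astype(float) for _ in range(15)],0)
print(np.round(G[196:218,130:152]).astype(int)); 
S=np.mean([cv2.cvtColor(ctrl.camera('scene')['pixels'],cv2.COLOR_RGB2GRAY).astype(float) for _ in range(1)],0)
E
```

```text
[[ 76  68  62  61  61  64  67  74  78  81  83  83  83  81  83  87  89  86
   85  87  93  96]
 [ 66  60  60  63  68  75  82  87  91  94  94  95  94  93  91  91  90  87
   78  76  85  93]
 [ 59  59  62  70  81  89  93  95  97  97  97  97  97  98  95  93  90  87
   78  71  75  85]
 [ 59  62  71  82  93  96  98  98  97  95  93  93  94  96  96  93  90  89
   83  73  67  78]
 [ 61  70  81  92  97  98  98  98  96  94  92  89  90  93  94  93  92  93
   89  79  67  71]
 [ 65  79  91  97  98  99  98  98  95  94  94  91  89  89  92  92  94  95
   91  83  72  66]
 [ 72  88  97  99  98  99  98  97  95  94  94  91  87  87  91  91  91  92
   86  81  74  65]
 [ 79  93  98 100  98  98  98  98  95  93  91  90  88  90  93  91  89  87
   82  80  74  62]
 [ 86  95  98  98  99  98  98  98  97  94  93  92  92  95  95  92  89  87
   86  82  76  61]
 [ 92  98  98  99  98  99  98  99  98  97  96  95  96  97  96  93  92  93
   91  88  79  62]
 [ 94  99  98  98  98  98  98  99  98  97  96  94  95  96  96  95  94  94
   92  89  80  61]
 [ 95 100  99  99  99  99  98  99  98  96  93  91  90  93  95  96  94  91
   
[... 246 characters left out ...]
5  93  88  88  93  96  98  97
   92  80  63  55]
 [ 88  97 100  99  98  99  98  99  98  96  94  91  90  92  96  97  97  95
   87  74  60  54]
 [ 83  94  99  99  99  98  98  99  98  97  96  93  94  96  98  98  96  91
   79  65  55  55]
 [ 76  89  96  99  98  99  98  98  98  98  97  97  97  99  98  97  92  82
   69  58  55  62]
 [ 75  81  91  97  99  98  98  97  98  99  99  98  98  97  96  93  84  72
   61  56  61  72]
 [ 81  79  85  94  97  98  98  98  98  98  98  98  96  96  91  82  73  62
   57  59  72  84]
 [ 87  84  86  90  93  95  96  98  96  96  95  94  91  87  79  70  61  58
   60  70  83  93]
 [ 91  91  89  88  89  91  93  94  93  89  86  84  80  73  65  59  59  64
   73  83  92  96]]
```

The averaged image shows four ball-like spots on the jar floor, and the scoop's grip is where it was at the start. Handing in.

```bash
python3 -c "
from bench import ctrl
print(ctrl.hand_in())"
```

```text
the job is handed in; nothing more can be done
None
```

The job is handed in, verdict not shown: the empty scoop stands released where it started, and averaged top images suggest four balls in the jar, though I saw that only in pixel values, not in a clear picture.

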